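Clear the scroll saw and sort the left- and right-hand shelf brackets

TASK

Swing the scroll saw's clear guard (the one with the red tab) fully up and leave it up, then clear the three shelf brackets off the saw's table: left-hand ones into the red tray, right-hand ones into the blue tray. Lay each one flat on the tray floor with its batten up, side by side and not dropped, and leave the other things on the bench where they are. A left-hand bracket, lying batten up with its wide end pointing away from you, has its long straight edge on the left; a right-hand one is its mirror image.

Things in the scene. Friction and masses are not known exactly. Their poses are not given: they have to be found in the camera images.
- saw: scroll saw, fixed. Origin at bench level under the blade; y runs from the blade to the rear below the upper arm, x points away from the robot. Brackets lie on its table at y about -85 (under the guard), 100 and 220 mm, middles below the arm's line, so a gripper coming straight down meets arm or guard; lean the tool about 35 deg back to the robot, take the near end, draw it out level.
- saw_table (a point): on the saw's grey table top beside the blade, 125 mm above the bench, axes of the saw. Table reaches y -150 to 400, x within 120 mm, round ends. Blade at x = y = 0, hold-down rod at y 30, its fork 45 mm above the table
- saw_arm (a point): middle of the underside of the saw's red upper arm, 110 mm above the table, at y 250 mm of the saw. Arm is 56 mm wide, 50 high, from y 120 to the rear column at y 415; in front of that a 34 mm wide black nose, y 0 to 120, same height
- guard (a joint): angle of the saw's clear guard (rad): 0 = down over the blade, 1.75 = stop, fully up. Pivots about the saw's x axis through guard_hinge, the front (saw -y) rising; stays where it is left (friction 0.13 N m, about 2 N at the tab)
- guard_tab (a point): middle of the red lift tab on the guard: 30 x 30 mm plate, 8 mm thick along the saw's x. 65 mm in front of and 30 mm above the hinge line when the guard is down; turns with the guard. Stands on the guard's top plate, which lies 15 mm below this point. Guard is 70 mm wide, from 20 mm behind to 114 mm in front of the hinge line, and down to 73 mm below it
- guard_hinge (a point): middle of the guard's hinge line above the blade, 245 mm over the bench; axes of the saw
- left_a: left-hand bracket, 18 mm plywood, about 75 g, white face and dark 10 x 10 mm batten up. Origin: underside, mid-length; z up. Wide head x 15 to 60, y -26 to 26 mm, batten on top at x 45 to 55. Stem x -60 to 15, y from -4 to +26: long straight edge at y = +26, step (10 mm fillet) and rounded foot on the other side. Lies flat on the saw table across the arm, head within 0.5 rad of straight away from or towards the robot.
- left_b: left-hand bracket, 18 mm plywood, about 75 g, white face and dark 10 x 10 mm batten up. Origin: underside, mid-length; z up. Wide head x 15 to 60, y -26 to 26 mm, batten on top at x 45 to 55. Stem x -60 to 15, y from -4 to +26: long straight edge at y = +26, step (10 mm fillet) and rounded foot on the other side. Lies flat on the saw table across the arm, head within 0.5 rad of straight away from or towards the robot.
- right_a: right-hand bracket, 18 mm plywood, about 75 g, white face and dark 10 x 10 mm batten up. Origin: underside, mid-length; z up. Wide head x 15 to 60, y -26 to 26 mm, batten on top at x 45 to 55. Stem x -60 to 15, y from -26 to +4: long straight edge at y = -26, step (10 mm fillet) and rounded foot on the other side. Lies flat on the saw table across the arm, head within 0.5 rad of straight away from or towards the robot.
- red_tray: shallow red tray for left-hand brackets, fixed, outside 210 (x) x 190 (y) x 22 mm high, walls 5 mm, floor 5 mm; origin under its centre; room for two brackets side by side along y
- blue_tray: shallow blue tray for right-hand brackets, same sizes as the red tray
- glue: bystander: yellow glue bottle, 56 mm across, 170 tall, standing, origin under its centre
- varnish: bystander: steel tin, 90 mm across, 110 tall, origin under its centre
- screw_jar: bystander: amber jar with steel lid, 60 mm across, 75 tall, origin under its centre
- screwdriver: bystander: screwdriver lying on the bench
- square: bystander: carpenter's square lying on the bench, wooden stock 110 x 18 x 14 mm along x, steel blade 160 mm along +y
- sanding_block: bystander: cork sanding block 50 x 90 x 30 mm on the bench in front of the saw
- offcut: bystander: odd white-faced plywood offcut about 50 x 90 x 18 mm on the bench in front of the saw; it is not a bracket

How it is judged (in metres and radians):
On the way, in this order (a step that is already met when the one before it is completed fails the run):
1. the guard is swung up (value of joint guard above 1.3 rad), for 0.2 s.
2. all three brackets lie in their trays (x of left_a in the frame of red_tray between -0.1 and 0.1 m and y of left_a in the frame of red_tray between -0.09 and 0.09 m and z of left_a in the frame of red_tray between 0 and 0.012 m and angle between each of left_a, left_b, right_a's own z axis and vertical below 0.12 rad and x of left_b in the frame of red_tray between -0.1 and 0.1 m and y of left_b in the frame of red_tray between -0.09 and 0.09 m and z of left_b in the frame of red_tray between 0 and 0.012 m and x of right_a in the frame of blue_tray between -0.1 and 0.1 m and y of right_a in the frame of blue_tray between -0.09 and 0.09 m and z of right_a in the frame of blue_tray between 0 and 0.012 m), for 0.2 s.
At the end, for the whole second after the job is handed in: The guard is up (above 1.3 rad of 1.75); both left-hand brackets lie in the red tray and the right-hand one in the blue tray, each on the tray floor (underside less than 7 mm above it), batten up, within 0.12 rad of flat, at rest (all of step 2 and value of joint guard above 1.3 rad and linear speed of each of left_a, left_b, right_a below 0.03 m/s); the robot touches nothing.
It fails at once if one of the other things on the bench is moved more than 40 mm or upset (distance of any of glue, varnish, screw_jar, screwdriver, square, sanding_block, offcut from where it was at the start of the episode above 0.04 m or angle between any of glue, varnish, screw_jar, square, sanding_block, offcut's own z axis and vertical above 0.5 rad).
It fails at once if a bracket falls freely more than about 50 mm ((contact force between left_a and anything else below 0.01 N and linear speed of left_a above 1 m/s) or (contact force between left_b and anything else below 0.01 N and linear speed of left_b above 1 m/s) or (contact force between right_a and anything else below 0.01 N and linear speed of right_a above 1 m/s)).
It also fails if it takes over 72 s, if anything falls off the work surface, if the arm or the gripper's body presses on something with over 40 N, if the wrist force passes 120 N, or if a joint passes its speed limit or range.

ROBOT

A 7-joint arm with a two-finger parallel gripper is mounted at the origin on the work surface. World frame = base frame: x ahead of the robot, y to its left, z up, the work surface at z = 0. Lengths are in mm, angles in rad, forces in N, time in s.
With the tool pointing down it reaches from about 400 to 850 mm from the base axis. Payload 4.5 kg.
Tool frame: the origin (TCP) lies on the centre line of the jaws, within the pads' length; the fingertips stand 22 mm ahead of it and the grasp point (between the pads) lies 3 mm ahead of it; z points along the fingers, y is the line along which they close (so a half turn about z gives the same grasp; the last joint's range is limited). The gripper opens to 85 mm and grips with 20 to 120 N. Pads are 22 mm wide; open, the fingers measure 114 mm over their backs; the gripper's body (76 mm by 85 mm) begins 54 mm behind the grasp point. The pads swing forward as they close: fully open they stand 13 mm farther back than shut.
Start: joints at [1.377, 0.689, -0.195, 1.565, 0.157, 0.902, -0.215], TCP at [141.174, -608.869, 253.317] pointing down, gripper open.
Joint ranges: [-3.01, 3.01], [-0.46, 2.08], [-1.47, 1.51], [0.13, 2.56], [-1, 4.14], [0.04, 2.09], [-2.66, 2.66]. Speed limits (rad/s): [2.57, 2.57, 3.14, 3.14, 3.14, 3.14, 3.14].

INTERFACE

Orientations are given as a unit quaternion [w, x, y, z].
In Python, from cell import sense, viewer, workorder gives the robot as it stands.
- The arm moves only by the tool drive_tool, never from a script. Its argument "motion" is a list that holds one entry, the list of rows, each a list of 5 numbers: the closure, from 0 (fully open) to 1 (shut), then the shift along the tool's x, y, z in cm, then the turn about the tool's z in rad. A call has 1 to 10 rows; each row shifts and turns the commanded pose from where the row before left it, along the tool's axes as they then stand; what a row does not reach is not made up. A row lasts 1/10 s, in which the tool goes at most 50 mm and 8.59 degrees, less where a joint would pass 70% of its speed; a pose out of reach is approached as far as the arm can. A call with a gripper value outside its range is refused whole. The fingers move at their own pace and stop on an object; "grip_force" is the grip in N (left out, the last holds). Time passes only in rows, so rows that do not move let the fingers close. It gives the time, the measured TCP pose, the force, the opening and the grip force at its end, in the units of the state.
- sense(): the state, without advancing time (a new reading comes with each control period).
- viewer.get_image(name): name is "side" or "top"; returns a dict with "img" (384x512x3 uint8, red, green, blue), "fovy" (degrees; the focal length in pixels is half the picture's height over the tangent of half this angle, whatever the lens; pixels are square), "cx", "cy" (the principal point, pixels), "eye" and "rotation" of the camera in the world. Camera axes: x right, y up, looking along -z (the intrinsics and any distortion apply to the point x, -y, -z); pixel columns grow to the right and rows downward; lengths in mm; the calibration is good to about 2 mm. A picture is of the moment at which its call begins. There is no depth.
- workorder.sign_off(): hands the job in; it is judged then, once.
The state is a dict: "time": time; "joint_pos": joint angles; "joint_velocities": joint speeds; "effort": joint torques, N m; "tool_pos": TCP position; "tool_rot": TCP orientation; "ft_force": force on the tool from outside, world axes, zero at the start; "moment": the same for the moment, N m; "opening": opening from 0.0 (shut) to 1.0 (fully open); "gripper_force": force on a finger pad.
Only numpy, scipy, OpenCV 4.12 (cv2) and the standard library are available. Lean on these libraries where they do the work, as an engineer would, in place of code of your own. Each camera call takes 0.05 s, during which the arm holds its last target. There are 200 camera calls.

## Working session

There is one attempt and no reset: what is moved stays moved. The work goes in short steps, Python scripts to look and compute and a tool call to move; the robot and the scene stay as the last step left them, time stands still between calls to the robot, and variables do not carry over. Pictures are saved under pics/ and viewed, at most 13 in all, crops included, and the job is handed in when it is done.

Besides the shell and the picture viewer there is one more tool, called in YAML: its name, and indented under it one key for each argument. drive_tool: Moves the arm, as the interface text tells. Its arguments: {"type":"object","properties":{"motion":{"type":"array","items":{"type":"array","items":{"type":"array","items":{"type":"number"}}}},"grip_force":{"type":"number"}},"required":["motion"]}

```bash
ls; mkdir -p pics; python3 - <<'E'
from cell import sense, viewer, workorder
import cv2
s=sense(); print(s)
for n in("side","top"):
    d=viewer.get_image(n); cv2.imwrite(f"pics/{n}0.png",d["img"][:,:,::-1]); print({k:v for k,v in d.items() if k!="img"})
E
```

```text
pics
{'time': 0.0, 'joint_pos': array([ 1.37679756,  0.69001921, -0.19448443,  1.56635995,  0.15727   ,
        0.90251202, -0.21508973]), 'joint_velocities': array([ 2.45021560e-04,  9.90852732e-04, -7.52795194e-05, -2.19892599e-03,
       -2.25210353e-04, -4.48360640e-04,  1.48348367e-03]), 'effort': array([ 3.74043684e-04, -5.39602447e+01, -1.26677033e+00, -1.58541137e+01,
        9.05405759e-03,  9.39255289e-03, -8.93289069e-07]), 'tool_pos': array([ 140.9483183 , -608.25811493,  252.45704335]), 'tool_rot': array([-9.39749960e-04,  9.93516883e-01,  1.13680647e-01, -1.74549291e-04]), 'ft_force': array([-0.03792832, -0.204558  ,  0.50625035]), 'moment': array([-0.02822702, -0.05431737,  0.01034978]), 'gripper_force': 0.0, 'opening': 0.9995481923819415}
{'fovy': 44.49672516441965, 'cx': 254.96697594659895, 'cy': 194.396426489732, 'eye': array([ -59.58817759,  245.30002135, 1151.73481536]), 'rotation': array([-0.55947794, -0.16983638,  0.24422522,  0.77362399])}
{'fovy': 44.004084962461704, 'cx': 259.09884582327766, 'cy': 190.4214082715624, 'eye': array([ 301.04783073,   49.94004106, 1581.90192927]), 'rotation': array([-0.6929246 , -0.07156716,  0.07206922,  0.71382047])}
```

View pics/side0.png

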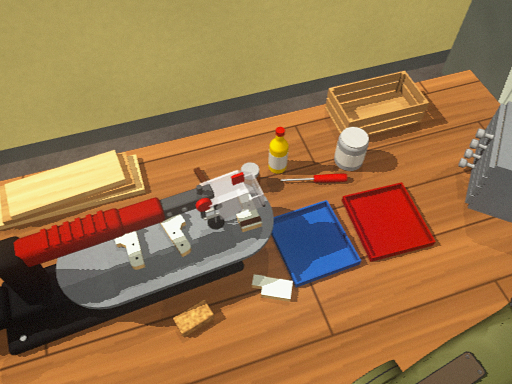

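View pics/top0.png

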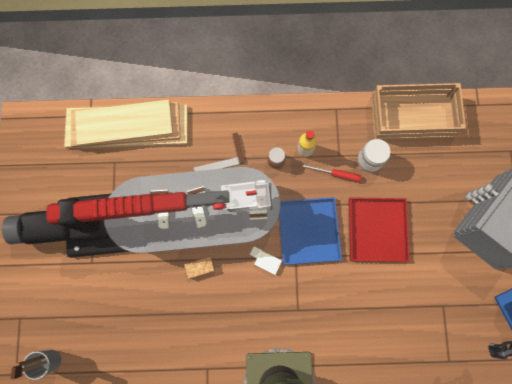

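The side view shows the saw running across the left, with brackets at about (128,250), (178,235) and (248,222). The blue tray is at (316,243) and the red one at (388,220). The top view shows the guard tab at about (251,193), the trays at (310,231) and (378,230), and bracket near ends at (163,218), (199,215) and (258,213).

```bash
cat > h.py <<'E'
import numpy as np, cv2
from scipy.spatial.transform import Rotation as R
from cell import sense, viewer
class Cam:
    def __init__(s,n):
        d=viewer.get_image(n); s.img=np.ascontiguousarray(d["img"][:,:,::-1]); s.f=192/np.tan(np.radians(d["fovy"]/2))
        s.c=np.array([d["cx"],d["cy"]]); s.eye=np.array(d["eye"]); q=d["rotation"]; s.R=R.from_quat([q[1],q[2],q[3],q[0]])
    def ray(s,p):
        v=s.R.apply(np.array([(p[0]-s.c[0])/s.f,-(p[1]-s.c[1])/s.f,-1])); return v/np.linalg.norm(v)
    def plane(s,p,z):
        v=s.ray(p); return s.eye+v*(z-s.eye[2])/v[2]
    def proj(s,X):
        v=s.R.inv().apply(np.array(X,float)-s.eye); return s.c+s.f*np.array([v[0],-v[1]])/-v[2]
def tri(a,pa,b,pb):
    u,v=a.ray(pa),b.ray(pb); t=np.linalg.lstsq(np.c_[u,-v],b.eye-a.eye,rcond=None)[0]
    P,Q=a.eye+u*t[0],b.eye+v*t[1]; return (P+Q)/2,np.linalg.norm(P-Q)
E
python3 - <<'E'
from h import *
np.set_printoptions(precision=1,suppress=True)
a,b=Cam("side"),Cam("top")
def blobs(c,lo,hi,mn=15):
    m=cv2.inRange(cv2.cvtColor(c.img,cv2.COLOR_BGR2HSV),lo,hi); n,l,s,ce=cv2.connectedComponentsWithStats(m)
    return [(s[i,4],ce[i],s[i,:4]) for i in range(1,n) if s[i,4]>mn],m
for nm,c in(("side",a),("top",b)):
    print(nm,"red",*[x for x in blobs(c,(0,190,90),(6,255,255))[0]],sep="\n ")
    print(nm,"blue",*[x for x in blobs(c,(105,150,60),(125,255,255),200)[0]],sep="\n ")
print("base proj",b.proj([0,0,0]),a.proj([140,-608,250]))
cv2.imwrite("pics/s1.png",cv2.resize(a.img[155:305,95:290],None,fx=4,fy=4,interpolation=cv2.INTER_CUBIC))
cv2.imwrite("pics/t1.png",cv2.resize(b.img[160:280,110:290],None,fx=4.4,fy=4.4,interpolation=cv2.INTER_CUBIC))
E
```

```text
side
 red
 (np.int32(71), array([279.7, 130.9]), array([275, 127,  10,  10], dtype=int32))
 (np.int32(93), array([237.3, 177.9]), array([232, 173,  12,  12], dtype=int32))
 (np.int32(258), array([330.5, 177.6]), array([314, 173,  34,  10], dtype=int32))
 (np.int32(4528), array([387.5, 221.1]), array([342, 182,  94,  80], dtype=int32))
 (np.int32(3726), array([ 81.9, 231.4]), array([ 13, 198, 150,  68], dtype=int32))
 (np.int32(137), array([202.8, 203.8]), array([196, 198,  15,  14], dtype=int32))
side
 blue
 (np.int32(4429), array([312.9, 243.2]), array([272, 201,  89,  86], dtype=int32))
top
 red
top
 blue
base proj [279.  386.1] [597.6 258.8]
```

View pics/s1.png

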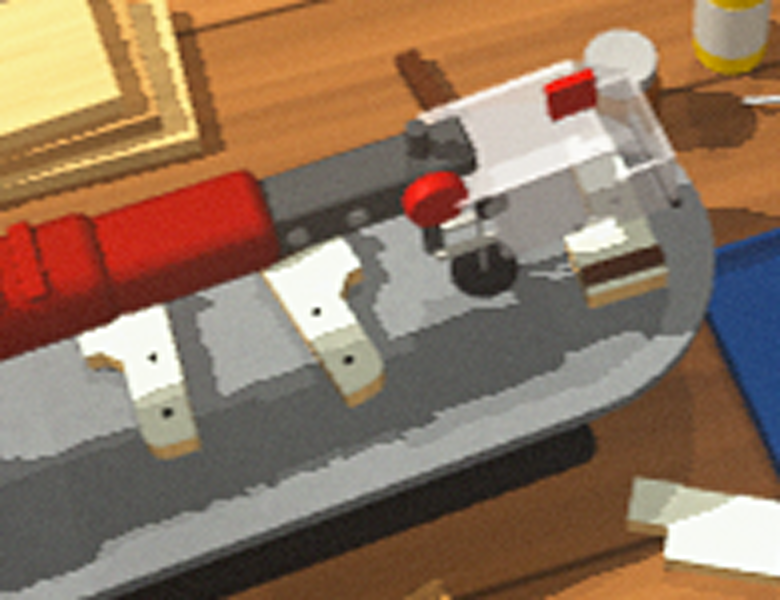

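View pics/t1.png

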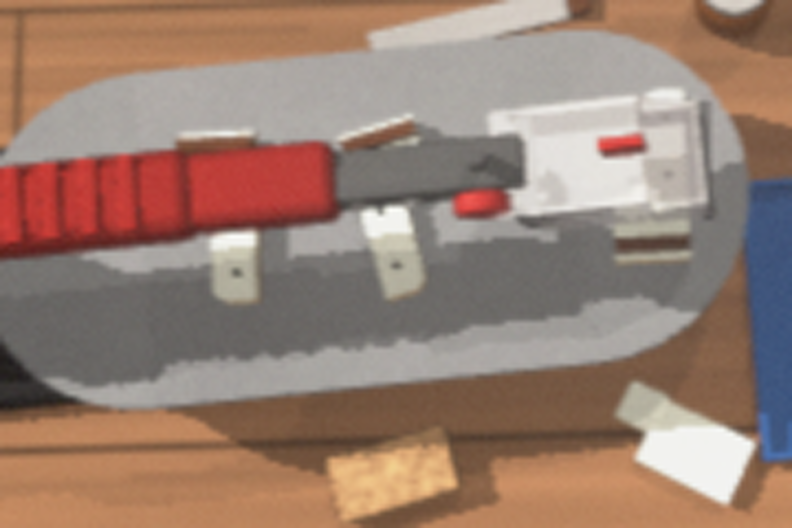

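In the crops, the rear bracket (stem near (160,400) in the side crop) has its head away and its straight edge on the right, so it's **right-hand**. The middle one (stem at (340,350)) has its straight edge on the left, so it's **left-hand**. The front one, under the guard, has its head and batten (620,265) towards the robot, and by count it is left-hand. The tab is at (572,94) in the side crop and (621,144) in the top crop.

```bash
cat > m.py <<'E'
from h import *
np.set_printoptions(precision=1,suppress=True)
a,b=Cam("side"),Cam("top")
S=lambda x,y:(95+(x-1.5)/4,155+(y-1.5)/4)
T=lambda x,y:(110+(x-1.7)/4.4,160+(y-1.7)/4.4)
E
python3 - <<'E'
from m import *
for n,s,t in [("tab",(572,94),(621,144)),("rear hole",(167,413),(237,271)),("mid hole",(348,360),(396,265)),
  ("front batten",(622,265),(652,243)),("knob",(435,198),(482,203)),("arm near front corner",(277,255),(335,217)),("armtopfar",(245,172),(328,143))]:
    print(n,*tri(a,S(*s),b,T(*t)))
print("top, z143: rear end L,R mid end, head",[b.plane(T(*p),143)[:2] for p in [(215,298),(256,303),(213,236),(258,232)]])
print("mid",[b.plane(T(*p),143)[:2] for p in [(387,299),(426,287),(367,215),(408,206)]])
print("front head near corners z143",[b.plane(T(*p),143)[:2] for p in [(615,262),(689,262)]],"batten z153",[b.plane(T(*p),153)[:2] for p in [(614,243),(690,243)]])
print("side, z143: rear L,R; step", [a.plane(S(*p),143)[:2] for p in [(153,447),(198,440),(167,310),(82,340),(118,368)]])
print("mid", [a.plane(S(*p),143)[:2] for p in [(348,392),(382,374),(265,272),(345,240),(358,268)]])
print("front", [a.plane(S(*p),143)[:2] for p in [(588,293),(664,272)]],"batten153",[a.plane(S(*p),153)[:2] for p in [(582,268),(660,248)]])
print("table edge z125",[b.plane(T(*p),125)[:2] for p in [(120,408),(600,360),(100,78),(590,30)]])
print("arm edge z285",[b.plane(T(*p),285)[:2] for p in [(20,160),(325,143)]], [b.plane(T(*p),235)[:2] for p in [(0,258),(335,219)]])
for n,c in(("side",a),("top",b)):
    h=cv2.cvtColor(c.img,cv2.COLOR_BGR2HSV)
    for nm,m in(("blue",cv2.inRange(h,(100,130,40),(130,255,255))),("red",cv2.inRange(h,(0,150,60),(8,255,255))|cv2.inRange(h,(172,150,60),(180,255,255)))):
        k,l,st,ce=cv2.connectedComponentsWithStats(m); w=[i for i in range(1,k) if st[i,4]>1500 and ce[i,0]>250]
        for i in w:
            cs,_=cv2.findContours((l==i).astype('uint8'),0,2); r=cv2.minAreaRect(max(cs,key=len)); bx=cv2.boxPoints(r)
            pp=cv2.approxPolyDP(cv2.convexHull(max(cs,key=len)),6,True)[:,0]
            print(n,nm,[c.plane(p,22)[:2] for p in pp],"ctr",np.mean([c.plane(p,22)[:2] for p in bx],0))
E
```

```text
tab [565.6  69.  277.3] 1.0271626315249354
rear hole [511.4 340.8 140.8] 2.486008487160436
mid hole [512.2 230.1 141.7] 2.4089393242331156
front batten [521.7  51.9 146.9] 2.4798826867923744
knob [534.1 160.3 256.1] 2.3602998003127715
arm near front corner [528.4 254.8 250.8] 0.5184970546163276
armtopfar [573.5 258.2 271.9] 4.622807912272083
top, z143: rear end L,R mid end, head [array([492.3, 354.1]), array([488. , 325.7]), array([535.8, 356.1]), array([537.7, 324.8])]
mid [array([488.1, 235.1]), array([495.7, 208.1]), array([547.4, 248.9]), array([552.9, 220.2])]
front head near corners z143 [array([509.2,  76.8]), array([507.7,  25.4])] batten z153 [array([521.,  77.]), array([519.5,  24.5])]
side, z143: rear L,R; step [array([491.1, 353.6]), array([487.3, 327.6]), array([580.7, 329. ]), array([575.8, 382. ]), array([549.8, 364.4])]
mid [array([490.8, 236.3]), array([496.3, 214. ]), array([588.9, 266. ]), array([596.4, 213.1]), array([573.7, 210.1])]
front [array([511.7,  78.7]), array([511.4,  28.8])] batten153 [array([524.3,  78.4]), array([523.2,  27.7])]
table edge z125 [array([420. , 422.7]), array([443.4,  89.3]), array([655.6, 442.4]), array([680.5,  90.8])]
arm edge z285 [array([564.9, 448.6]), array([570.1, 255.7])] [array([510.4, 474.8]), array([529.6, 257. ])]
side blue [array([ 589.5, -204. ]), array([ 384.4, -211. ]), array([371.1, -22.4]), array([532.5, -14.2]), array([585.8, -39.2])] ctr [ 484.1 -117.4]
side red [array([ 583.8, -442.2]), array([ 375.4, -434.1]), array([ 376.1, -236.4]), array([ 585.6, -249.9])] ctr [ 483.3 -345.3]
top blue [array([ 576.1, -201.1]), array([ 387.2, -212.4]), array([379.8, -29.7]), array([500.1, -51.1]), array([ 575. , -124.3])] ctr [ 478.3 -118. ]
top red [array([ 591.3, -258.9]), array([ 582.4, -445.4]), array([ 374.2, -436. ]), array([ 383.1, -244.7])] ctr [ 482.7 -347.1]
```

drive_tool:
  motion:
    - [[0.5,0,0,-1.3,-0.141],[0.5,0,0,-1.3,-0.141],[0.5,0,0,-1.3,-0.141],[0.5,0,0,-1.3,-0.141],[0.5,0,0,-1.3,-0.141],[0.5,0,0,-1.3,-0.141],[0.5,0,0,-1.3,-0.141],[0.5,0,0,-1.3,-0.141],[0.5,0,0,-1.3,-0.141],[0.5,0,0,-1.3,-0.141]]

```text
time: 1.3
tool_pos: [141.0, -608.8, 383.8]
tool_rot: [-0.0, 0.681, 0.732, -0.0]
ft_force: [-0.3, -1.0, -0.5]
opening: 0.495
gripper_force: 0.0
```

```bash
cat > go.py <<'E'
# go.py x y z [yaw]: shift in tool axes (cm) and turn needed from the measured pose
import sys
from h import *
def go(t,yaw=None,show=True):
    s=sense(); q=s["tool_rot"]; r=R.from_quat([q[1],q[2],q[3],q[0]]); d=r.inv().apply(np.array(t)-s["tool_pos"])/10
    X=r.as_matrix()[:,0]; y0=np.arctan2(X[1],X[0])
    print("t %.1f"%s["time"],"pos",s["tool_pos"].round(1),"yaw %.3f"%y0,"tilt %.3f"%np.arccos(-r.as_matrix()[2,2]),"open %.2f"%s["opening"],"F",s["ft_force"].round(1),"pad %.1f"%s["gripper_force"],
     "| shift cm",d.round(2),"" if yaw is None else "turn %.3f"%(-((yaw-y0+np.pi)%(2*np.pi)-np.pi)),"j7 %.2f"%s["joint_pos"][6])
if __name__=="__main__":
    v=[float(x) for x in sys.argv[1:]]; go(v[:3],v[3] if len(v)>3 else None)
E
python3 go.py 565 69 370 1.64
```

```text
t 1.3 pos [ 141.  -608.8  383.8] yaw 1.643 tilt 0.000 open 0.50 F [-0.3 -1.  -0.5] pad 0.0 | shift cm [64.52 47.21  1.37] turn 0.003 j7 1.03
```

drive_tool:
  motion:
    - [[0.6,3.2,2.35,0,0],[0.6,3.2,2.35,0,0],[0.6,3.2,2.35,0,0],[0.6,3.2,2.35,0,0],[0.6,3.2,2.35,0,0],[0.6,3.2,2.35,0,0],[0.6,3.2,2.35,0,0],[0.6,3.2,2.35,0,0],[0.6,3.2,2.35,0,0],[0.6,3.2,2.35,0,0]]

```text
time: 2.3
tool_pos: [354.7, -272.5, 383.4]
tool_rot: [0.0, 0.683, 0.73, -0.0]
ft_force: [1.1, -0.1, -0.1]
opening: 0.397
gripper_force: 0.0
```

drive_tool:
  motion:
    - [[0.6,3.2,2.35,0,0],[0.6,3.2,2.35,0,0],[0.6,3.2,2.35,0,0],[0.6,3.2,2.35,0,0],[0.6,3.2,2.35,0,0],[0.6,3.2,2.35,0,0],[0.6,3.2,2.35,0,0],[0.6,3.2,2.35,0,0],[0.6,3.2,2.35,0,0],[0.6,0,0,0,0]]

```text
time: 3.3
tool_pos: [547.5, 34.3, 383.5]
tool_rot: [-0.001, 0.68, 0.733, 0.003]
ft_force: [-1.2, 0.1, -0.3]
opening: 0.4
gripper_force: 0.0
```

```bash
python3 go.py 565 69 300 1.64
```

```text
t 3.3 pos [547.5  34.3 383.5] yaw 1.646 tilt 0.006 open 0.40 F [-1.2  0.1 -0.3] pad 0.0 | shift cm [3.29 1.99 8.37] turn 0.006 j7 -0.43
```

drive_tool:
  motion:
    - [[0.6,1.1,0.66,0.3,0],[0.6,1.1,0.66,2,0],[0.6,1.1,0.66,2,0],[0.6,0,0,2,0],[0.6,0,0,2,0],[0.6,0,0,1,0],[1,0,0,0,0],[1,0,0,0,0],[1,0,0,0,0],[1,0,0,0,0]]
  grip_force: 20

```text
time: 4.3
tool_pos: [565.7, 62.0, 291.4]
tool_rot: [0.002, 0.683, 0.73, 0.002]
ft_force: [5.4, 1.3, -4.8]
opening: 0.088
gripper_force: 25.0
```

```bash
python3 go.py 565 69 290 1.64; python3 - <<'E'
import numpy as np
# arc about hinge: grasp point a=65,h=41 rel hinge -> per-step tool shift (x fwd = saw y, z down)
r,p0=np.hypot(65,41),np.arctan2(41,65); th=np.linspace(0,1.5,21)
P=np.c_[-r*np.cos(p0+th),-r*np.sin(p0+th)]; print((np.diff(P,axis=0)/10).round(2).tolist())
E
```

```text
t 4.3 pos [565.7  62.  291.4] yaw 1.637 tilt 0.005 open 0.09 F [ 5.4  1.3 -4.8] pad 25.0 | shift cm [ 0.7  -0.02  0.14] turn -0.003 j7 -0.56
[[0.33, -0.48], [0.36, -0.45], [0.39, -0.42], [0.42, -0.39], [0.45, -0.36], [0.48, -0.32], [0.5, -0.29], [0.52, -0.25], [0.54, -0.21], [0.55, -0.17], [0.56, -0.13], [0.57, -0.08], [0.57, -0.04], [0.58, 0.0], [0.57, 0.05], [0.57, 0.09], [0.56, 0.13], [0.55, 0.17], [0.54, 0.21], [0.52, 0.25]]
```

drive_tool:
  motion:
    - [[1,0.33,0,-0.53,0],[1,0.37,0,-0.5,0],[1,0.4,0,-0.47,0],[1,0.44,0,-0.44,0],[1,0.47,0,-0.41,0],[1,0.5,0,-0.37,0],[1,0.52,0,-0.33,0],[1,0.55,0,-0.29,0],[1,0.57,0,-0.25,0],[1,0.58,0,-0.21,0]]

```text
time: 5.3
tool_pos: [562.5, 106.6, 329.1]
tool_rot: [0.003, 0.684, 0.73, 0.0]
ft_force: [5.7, -4.0, -5.4]
opening: 0.09
gripper_force: 22.5
```

drive_tool:
  motion:
    - [[1,0.6,0,-0.16,0],[1,0.61,0,-0.12,0],[1,0.62,0,-0.07,0],[1,0.62,0,-0.03,0],[1,0.62,0,0.02,0],[1,0.62,0,0.07,0],[1,0.61,0,0.11,0],[1,0.6,0,0.16,0],[1,0.59,0,0.2,0],[1,0,0,0,0]]

```text
time: 6.3
tool_pos: [558.3, 163.5, 327.7]
tool_rot: [0.002, 0.683, 0.73, 0.001]
ft_force: [4.1, -2.9, 0.4]
opening: 0.088
gripper_force: 22.4
```

```bash
python3 go.py 565 69 290 1.64; python3 - <<'E'
from h import *
i=Cam("side").img[120:300,90:330]; cv2.imwrite("pics/g2.png",cv2.resize(i,None,fx=3,fy=3))
E
```

```text
t 6.3 pos [558.3 163.5 327.7] yaw 1.637 tilt 0.004 open 0.09 F [ 4.1 -2.9  0.4] pad 22.4 | shift cm [-9.47  0.02  3.77] turn -0.003 j7 -0.70
```

View pics/g2.png

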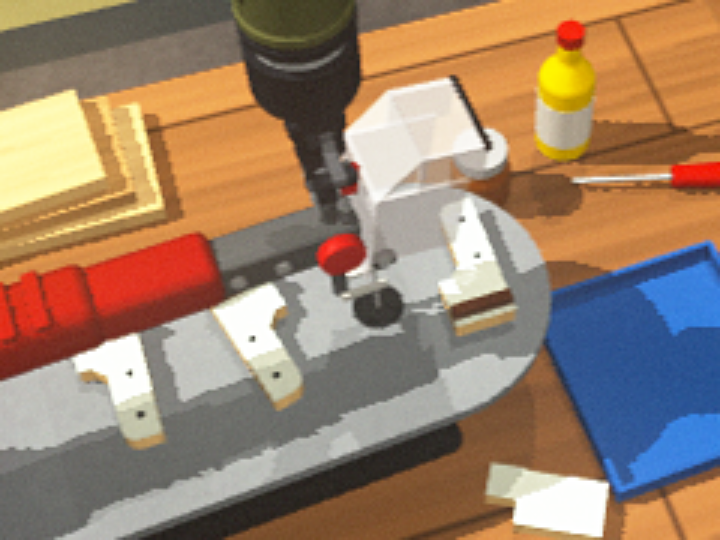

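The guard is up about 80° with the tab held in the jaws. The front bracket at (475,270) in the crop is now visible and is confirmed left-hand. I'll carry the guard on to its stop.

drive_tool:
  motion:
    - [[1,0.57,0,0.24,0],[1,0.55,0,0.28,0],[1,0.54,0,0.31,0],[1,0.51,0,0.35,0],[1,0.3,0,0.2,0],[1,0,0,0,0]]

```text
time: 6.95
tool_pos: [556.5, 188.4, 313.3]
tool_rot: [0.001, 0.683, 0.73, 0.001]
ft_force: [4.6, -2.5, -0.0]
opening: 0.088
gripper_force: 22.4
```

drive_tool:
  motion:
    - [[0.75,0,0,0,0],[0.75,0,0,0,0],[0.75,0.3,0,-1,0],[0.75,0.6,0,-2.5,0],[0.75,0.6,0,-3.5,0],[0.75,0,0,-4,0],[0.4,0,0,-4,0],[0,0,0,-4,0],[0,0,0,0,0]]

```text
time: 7.85
tool_pos: [554.5, 206.3, 509.5]
tool_rot: [0.001, 0.683, 0.731, 0.006]
ft_force: [-0.1, 1.4, 0.2]
opening: 0.752
gripper_force: 0.0
```

```bash
python3 go.py 672 346 480 1.63; python3 - <<'E'
from h import *
i=Cam("side").img[110:260,150:350]; cv2.imwrite("pics/g3.png",cv2.resize(i,None,fx=3,fy=3))
E
```

```text
t 7.8 pos [554.5 206.3 509.5] yaw 1.639 tilt 0.012 open 0.75 F [-0.1  1.4  0.2] pad 0.0 | shift cm [13.12 12.64  3.16] turn 0.009 j7 -0.64
```

View pics/g3.png

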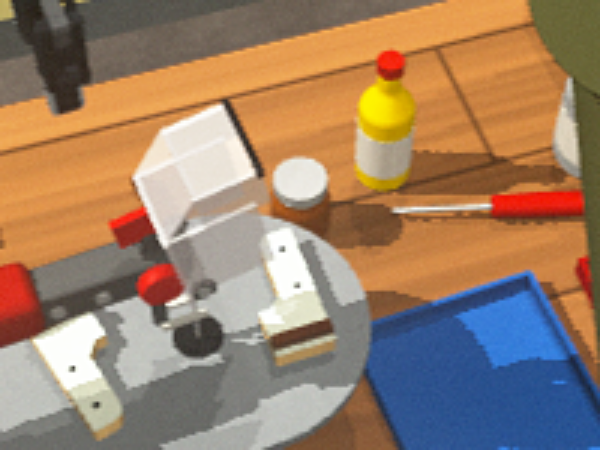

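The guard stands fully up on its stop, and the brackets and the other items haven't moved. Next I'll push the rear bracket out from the far side.

drive_tool:
  motion:
    - [[0,2.7,2.9,0,0],[0,2.7,2.9,0,0],[0,2.7,2.9,0,0],[0,2.7,2.9,0,0],[0,2.7,2.9,0,0],[0,0,0,4,0],[0,0,0,4,0],[0,0,0,4,0],[0,0,0,4,0],[0,0,0,0,0]]

```text
time: 8.9
tool_pos: [679.8, 335.3, 335.9]
tool_rot: [-0.001, 0.682, 0.732, -0.007]
ft_force: [-1.0, 0.9, -1.1]
opening: 1.002
gripper_force: 0.0
```

```bash
python3 go.py 690 350 143 1.63
```

```text
t 8.9 pos [679.8 335.3 335.9] yaw 1.642 tilt 0.015 open 1.00 F [-1.   0.9 -1.1] pad 0.0 | shift cm [ 1.55  1.35 19.27] turn 0.012 j7 -0.72
```

drive_tool:
  motion:
    - [[0,0.8,0.7,3,0],[0,0.8,0.7,4,0],[0,0,0,4,0],[0,0,0,3.5,0],[0,0,0,2.5,0],[0,0,0,1,0],[0,0,0,0,0]]

```text
time: 9.6
tool_pos: [696.0, 354.6, 163.9]
tool_rot: [0.0, 0.683, 0.731, -0.0]
ft_force: [-0.6, -0.5, 0.2]
opening: 1.003
gripper_force: 0.0
```

```bash
python3 go.py 690 350 141 1.63;  python3 - <<'E'
from h import *
i=Cam("side").img[80:300,30:290]; cv2.imwrite("pics/p4.png",cv2.resize(i,None,fx=2.7,fy=2.7))
E
```

```text
t 9.6 pos [696.  354.6 163.9] yaw 1.639 tilt 0.000 open 1.00 F [-0.6 -0.5  0.2] pad 0.0 | shift cm [-0.42 -0.63  2.29] turn 0.009 j7 -0.79
```

View pics/p4.png

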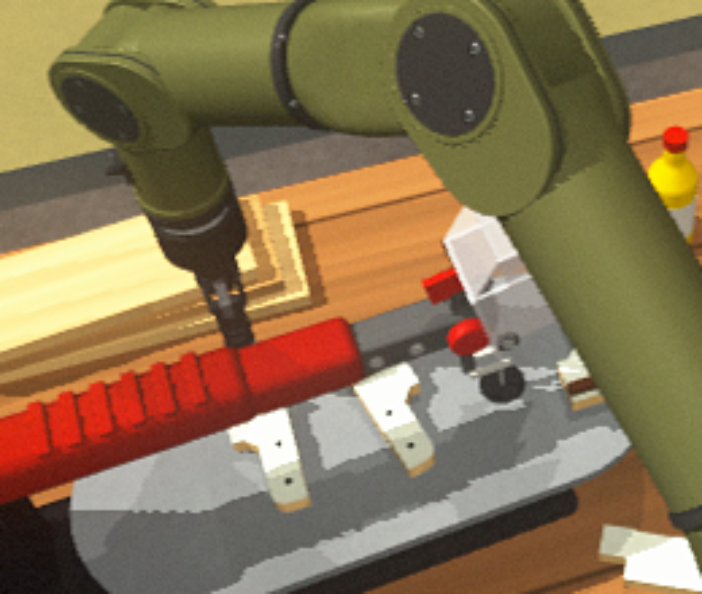

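The gripper stands behind the arm near bracket R (foot at (290,495) in the crop), and the robot's links are well clear of the saw.

drive_tool:
  motion:
    - [[0,-0.4,-0.5,1,0],[0,0,0,0.6,0],[0,0,0,0.4,0],[0,0,0,0.2,0],[0,0,0,0,0]]

```text
time: 10.15
tool_pos: [691.5, 350.3, 142.3]
tool_rot: [0.0, 0.683, 0.731, 0.001]
ft_force: [0.3, -0.4, 0.9]
opening: 1.001
gripper_force: 0.0
```

drive_tool:
  motion:
    - [[0,0,-1,0,0],[0,0,-1,0,0],[0,0,-0.6,0,0],[0,0,-0.6,0,0],[0,0,-0.6,0,0],[0,0,0,0,0]]

```text
time: 10.75
tool_pos: [652.9, 347.7, 142.4]
tool_rot: [0.0, 0.682, 0.731, 0.0]
ft_force: [0.3, 0.4, -0.9]
opening: 1.003
gripper_force: 0.0
```

```bash
python3 go.py 625 346 141 1.63
```

```text
t 10.8 pos [652.9 347.7 142.4] yaw 1.640 tilt 0.001 open 1.00 F [ 0.3  0.4 -0.9] pad 0.0 | shift cm [ 0.02 -2.79  0.14] turn 0.010 j7 -0.88
```

drive_tool:
  motion:
    - [[0,0,-0.6,0,0],[0,0,-0.6,0,0],[0,0,-0.6,0,0],[0,0,-0.5,0,0],[0,0,-0.3,0,0],[0,0,0,0,0]]

```text
time: 11.35
tool_pos: [630.8, 344.6, 142.0]
tool_rot: [0.003, 0.683, 0.73, 0.003]
ft_force: [8.0, 1.2, -3.0]
opening: 1.002
gripper_force: 5.3
```

```bash
cat > foot.py <<'E'
# bracket face outline on the table: near-side extreme in the side view, on plane z143
from h import *
np.set_printoptions(precision=0,suppress=True)
c=Cam("side"); h=cv2.cvtColor(c.img,cv2.COLOR_BGR2HSV)
def face(c,h,box,z=143):
    m=np.zeros(h.shape[:2],'uint8'); x0,y0,x1,y1=box; m[y0:y1,x0:x1]=cv2.inRange(h,(0,0,150),(40,70,255))[y0:y1,x0:x1]
    m=cv2.morphologyEx(m,cv2.MORPH_OPEN,np.ones((2,2)))
    k,l,st,ce=cv2.connectedComponentsWithStats(m)
    for i in range(1,k):
        if st[i,4]<150: continue
        cs,_=cv2.findContours((l==i).astype('uint8'),0,1); p=cv2.approxPolyDP(cs[0],2.0,True)[:,0]
        print(st[i,4],ce[i],*[c.plane(q,z)[:2] for q in p])
import sys
face(c,h,[int(v) for v in sys.argv[1:5]])
E
python3 go.py 625 346 141 1.63; python3 foot.py 90 190 290 310
```

```text
t 11.3 pos [630.8 344.6 142. ] yaw 1.637 tilt 0.008 open 1.00 F [ 8.   1.2 -3. ] pad 5.3 | shift cm [ 0.18 -0.57  0.09] turn 0.007 j7 -0.93
350 [229. 198.] [640. 111.] [604. 111.] [590.  91.] [574. 101.] [563.  96.] [560.  86.] [579.  96.] [583.  79.] [591.  82.] [601.  52.] [592.  47.] [620.  49.]
205 [246. 214.] [579.  46.] [563.  56.] [553.  73.] [560.  76.] [529.  77.] [532.  37.]
562 [177. 233.] [596. 215.] [588. 258.] [580. 262.] [551. 254.] [541. 261.] [544. 253.] [486. 234.] [501. 211.] [553. 226.] [572. 208.]
1183 [120. 257.] [550. 326.] [557. 380.] [565. 386.] [569. 381.] [571. 441.] [517. 447.] [511. 437.] [517. 429.] [508. 426.] [503. 412.] [512. 413.] [520. 398.] [510. 400.] [507. 381.] [516. 377.] [521. 391.] [539. 386.] [530. 385.] [527. 368.] [516. 358.] [460. 361.] [450. 333.] [523. 328.] [529. 339.] [538. 333.] [528. 327.]
205 [263. 281.] [358. 100.] [346.  70.] [353.  43.] [378.  88.]
```

R moved about 36 mm towards the robot; its foot is now near (454,347). The gripper just touched the arm with 8 N, so I'll back off and push the middle one.

drive_tool:
  motion:
    - [[0,0,2,0,0],[0,0,2,0,0],[0,0,2,0,0],[0,-3.5,0,0,0],[0,-3.5,0,0,0],[0,-3.4,0,0,0],[0,0,0,0,0]]

```text
time: 12.1
tool_pos: [696.0, 237.4, 141.2]
tool_rot: [0.003, 0.685, 0.728, -0.002]
ft_force: [1.2, -0.7, -0.9]
opening: 1.002
gripper_force: 0.0
```

```bash
python3 go.py 642 240 142 1.63
```

```text
t 12.1 pos [696.  237.4 141.2] yaw 1.631 tilt 0.008 open 1.00 F [ 1.2 -0.7 -0.9] pad 0.0 | shift cm [ 0.58 -5.37 -0.09] turn 0.001 j7 -0.75
```

drive_tool:
  motion:
    - [[0,0.6,-0.7,0,0],[0,0,-0.7,0,0],[0,0,-0.7,0,0],[0,0,-0.6,0,0],[0,0,-0.6,0,0],[0,0,-0.6,0,0],[0,0,-0.6,0,0],[0,0,-0.5,0,0],[0,0,-0.4,0,0],[0,0,0,0,0]]

```text
time: 13.1
tool_pos: [639.3, 248.1, 141.7]
tool_rot: [0.0, 0.682, 0.731, -0.0]
ft_force: [-2.0, -0.2, -2.1]
opening: 1.001
gripper_force: 0.7
```

```bash
python3 go.py 700 46 142 1.63;python3 foot.py 90 190 220 310
```

```text
t 13.1 pos [639.3 248.1 141.7] yaw 1.639 tilt 0.001 open 1.00 F [-2.  -0.2 -2.1] pad 0.7 | shift cm [-2.058e+01  4.670e+00 -2.000e-02] turn 0.009 j7 -0.84
510 [182. 243.] [571. 214.] [567. 230.] [561. 221.] [552. 223.] [562. 244.] [556. 260.] [457. 231.] [475. 207.] [525. 222.] [538. 214.] [530. 226.] [534. 248.] [555. 220.] [546. 204.]
341 [153. 237.] [583. 270.] [575. 274.] [585. 284.] [576. 304.] [579. 330.] [559. 324.] [548. 301.] [559. 299.] [557. 292.] [543. 295.] [538. 289.] [523. 304.] [513. 299.] [524. 299.] [540. 284.] [527. 279.] [514. 284.] [517. 276.] [522. 282.] [533. 273.] [520. 261.] [548. 274.]
1134 [120. 257.] [567. 439.] [557. 442.] [552. 434.] [552. 443.] [512. 448.] [512. 439.] [522. 445.] [529. 432.] [505. 426.] [524. 419.] [517. 413.] [505. 417.] [518. 408.] [504. 407.] [510. 390.] [522. 395.] [516. 385.] [530. 385.] [533. 368.] [523. 355.] [506. 363.] [460. 361.] [450. 333.] [554. 327.] [560. 380.] [571. 381.] [572. 419.] [558. 428.] [570. 429.]
```

drive_tool:
  motion:
    - [[0,0,2.5,0,0],[0,0,2.2,0,0],[0,-3.4,0,0,0],[0,-3.4,0,0,0],[0,-3.4,0,0,0],[0,-3.4,0,0,0],[0,-3.4,0,0,0],[0,-3.4,0,0,0],[0,0,0,0,0],[0,0,0,0,0]]

```text
time: 14.15
tool_pos: [701.0, 46.9, 142.0]
tool_rot: [0.0, 0.684, 0.73, 0.0]
ft_force: [0.1, 0.7, -0.3]
opening: 1.002
gripper_force: 0.0
```

```bash
python3 go.py 662 42 142 1.63
```

```text
t 14.2 pos [701.   46.9 142. ] yaw 1.636 tilt 0.001 open 1.00 F [ 0.1  0.7 -0.3] pad 0.0 | shift cm [-0.23 -3.93 -0.01] turn 0.006 j7 -0.53
```

drive_tool:
  motion:
    - [[0,-0.2,-0.7,0,0],[0,0,-0.7,0,0],[0,0,-0.6,0,0],[0,0,-0.6,0,0],[0,0,-0.6,0,0],[0,0,-0.5,0,0],[0,0,-0.3,0,0],[0,0,0,0,0]]

```text
time: 14.95
tool_pos: [660.6, 43.3, 142.0]
tool_rot: [0.0, 0.683, 0.731, 0.0]
ft_force: [0.7, -0.3, 0.0]
opening: 0.998
gripper_force: 0.0
```

```bash
python3 go.py 655 42 142 1.63;python3 foot.py 215 180 280 260; python3 - <<'E'
from h import *
i=Cam("side").img[140:290,120:320]; cv2.imwrite("pics/f5.png",cv2.resize(i,None,fx=3.5,fy=3.5))
E
```

```text
t 14.9 pos [660.6  43.3 142. ] yaw 1.639 tilt 0.000 open 1.00 F [ 0.7 -0.3  0. ] pad 0.0 | shift cm [-0.09 -0.57  0.  ] turn 0.009 j7 -0.59
1066 [238. 204.] [670.  97.] [627. 112.] [579.  96.] [571. 110.] [579. 123.] [571. 128.] [570. 115.] [559. 111.] [566.  95.] [592.  95.] [595.  76.] [583.  69.] [594.  60.] [537.  54.] [532.  66.] [549.  71.] [534.  73.] [532.  66.] [534.  81.] [508.  79.] [502.  31.] [553.  24.] [563.  37.] [567.  28.] [579.  26.] [574.  39.] [586.  46.] [597.  29.] [589.  26.] [602.  25.] [604.  10.] [612.  16.] [595.  54.] [651.  50.]
```

View pics/f5.png

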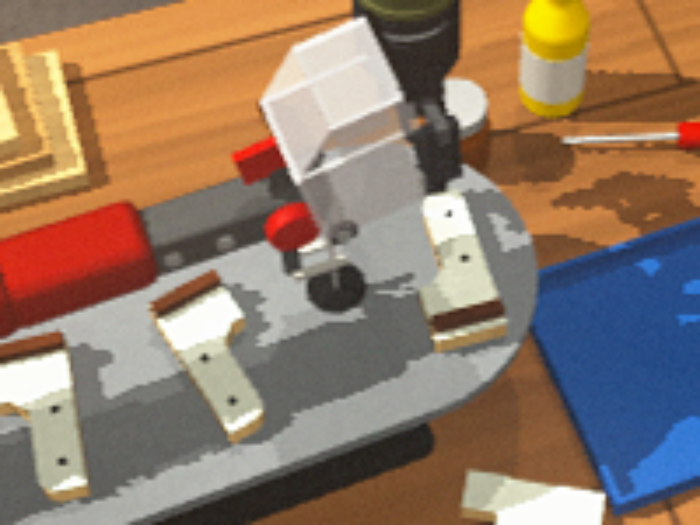

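All three are visible. The M and R heads are now clear of the arm, and F's near edge is at about (470,340) in the crop, so it has moved only a little. The guard isn't touched, so I'll push on.

drive_tool:
  motion:
    - [[0,0,-0.5,0,0],[0,0,-0.5,0,0],[0,0,-0.5,0,0],[0,0,-0.3,0,0],[0,0,0,0,0]]

```text
time: 15.55
tool_pos: [642.5, 42.0, 142.0]
tool_rot: [0.0, 0.683, 0.731, 0.0]
ft_force: [-0.3, 0.6, 0.0]
opening: 0.998
gripper_force: 0.0
```

```bash
python3 go.py 655 42 142 1.63; cat > bat.py <<'E'
# dark batten blobs in the side view -> end points on plane z153
from h import *
np.set_printoptions(precision=0,suppress=True)
def bat(c,z=153):
    h=cv2.cvtColor(c.img,cv2.COLOR_BGR2HSV); m=cv2.inRange(h,(0,70,30),(14,200,125)); k,l,st,ce=cv2.connectedComponentsWithStats(m)
    for i in range(1,k):
        if 35<st[i,4]<250:
            ys,xs=np.where(l==i); r=cv2.minAreaRect(np.c_[xs,ys].astype('f4')); b=cv2.boxPoints(r)
            if max(r[1])<2.2*min(r[1]): continue
            P=np.array([c.plane(q,z)[:2] for q in b]); print(st[i,4],ce[i],"ctr",c.plane(ce[i],z)[:2],*P)
bat(Cam("side"))
E
python3 bat.py
```

```text
t 15.6 pos [642.5  42.  142. ] yaw 1.639 tilt 0.000 open 1.00 F [-0.3  0.6  0. ] pad 0.0 | shift cm [-0.09  1.25  0.  ] turn 0.009 j7 -0.61
196 [420. 125.] ctr [ 674. -513.] [ 687. -458.] [ 686. -603.] [ 657. -591.] [ 659. -449.]
76 [326. 182.] ctr [ 569. -173.] [ 590. -124.] [ 558. -223.] [ 549. -219.] [ 581. -121.]
157 [306. 201.] ctr [ 531. -102.] [542. -57.] [ 542. -140.] [ 518. -136.] [518. -54.]
158 [434. 214.] ctr [ 393. -392.] [ 406. -362.] [ 406. -437.] [ 380. -428.] [ 381. -355.]
217 [ 41. 222.] ctr [676. 545.] [684. 634.] [683. 452.] [666. 451.] [668. 631.]
109 [442. 221.] ctr [ 369. -401.] [ 377. -361.] [ 376. -454.] [ 363. -450.] [ 363. -357.]
41 [173. 225.] ctr [567. 238.] [565. 262.] [576. 215.] [570. 214.] [559. 261.]
48 [128. 240.] ctr [559. 352.] [562. 378.] [566. 328.] [555. 327.] [551. 377.]
68 [254. 237.] ctr [473.  58.] [481.  79.] [479.  30.] [466.  32.] [469.  81.]
127 [326. 278.] ctr [319. -66.] [319.  -0.] [ 325. -126.] [ 317. -125.] [312.   0.]
44 [401. 355.] ctr [ 108. -144.] [ 110. -124.] [ 122. -133.] [ 106. -163.] [  93. -153.]
66 [258. 360.] ctr [191. 144.] [192. 200.] [193.  99.] [190.  99.] [189. 200.]
39 [487. 359.] ctr [  43. -312.] [  44. -268.] [  45. -357.] [  43. -356.] [  42. -268.]
```

F's batten centre is now at about (473,55), so its near edge is at x≈463. All three are drawn out, and I'll go over the top to the near side.

drive_tool:
  motion:
    - [[0,0,2,0,0],[0,0,1,-3.5,0],[0,0,0,-4,0],[0,0,0,-4,0],[0,0,0,-4,0],[0,0,0,-4,-0.146],[0,0,0,-4,-0.146],[0,0,0,-4,-0.146],[0,0,0,-2,-0.146],[0,0,0,0,-0.146]]

```text
time: 16.6
tool_pos: [673.7, 45.1, 441.2]
tool_rot: [0.003, 0.374, 0.927, 0.003]
ft_force: [-0.1, -0.3, 0.0]
opening: 0.999
gripper_force: 0.0
```

drive_tool:
  motion:
    - [[0,0,0,0,-0.146],[0,0,0,0,-0.146],[0,0,0,0,-0.146],[0,0,0,0,-0.146],[0,0,0,0,-0.146],[0,4,0,0,0],[0,4,0,0,0],[0,4,0,0,0],[0,4,0,0,0],[0,4,0,0,0]]

```text
time: 17.6
tool_pos: [471.2, 52.7, 436.6]
tool_rot: [0.0, 0.021, 1.0, -0.0]
ft_force: [-1.1, 0.6, 1.3]
opening: 1.001
gripper_force: 0.0
```

```bash
python3 go.py 480 55 240 3.10
```

```text
t 17.6 pos [471.2  52.7 436.6] yaw 3.099 tilt 0.001 open 1.00 F [-1.1  0.6  1.3] pad 0.0 | shift cm [-0.86  0.28 19.66] turn -0.001 j7 0.78
```

drive_tool:
  motion:
    - [[0,-0.6,0.3,4,0],[0,0,0,4.5,0],[0,0,0,4.5,0],[0,0,0,4.5,0],[0,0,0,4,0],[0,0,0,3,0],[0,0,0,2,0],[0,0,0,1.2,0],[0,0,0,0.6,0],[0,0,0,0,0]]

```text
time: 18.6
tool_pos: [479.2, 55.4, 153.4]
tool_rot: [0.0, 0.021, 1.0, -0.0]
ft_force: [-1.1, -0.6, -0.1]
opening: 0.999
gripper_force: 0.0
```

```bash
python3 go.py 478 55 150 3.10; python3 bat.py | grep -E "ctr \[4"
```

```text
t 18.6 pos [479.2  55.4 153.4] yaw 3.099 tilt 0.000 open 1.00 F [-1.1 -0.6 -0.1] pad 0.0 | shift cm [ 0.12 -0.04  0.34] turn -0.001 j7 0.32
97 [255. 236.] ctr [474.  56.] [482.  81.] [480.  30.] [466.  31.] [468.  82.]
```

Well centred (batten at y≈56). Closing.

drive_tool:
  motion:
    - [[0,0,0,0.4,0],[0.5,0,0,0,0],[0.7,0,0,0,0],[0.7,0,0,0,0],[0.7,0,0,0,0],[0.7,0,0,0,0],[0.7,0,0,0,0]]
  grip_force: 40

```text
time: 19.35
tool_pos: [479.6, 55.4, 150.4]
tool_rot: [0.001, 0.021, 1.0, -0.0]
ft_force: [-1.1, -0.7, 5.9]
opening: 0.601
gripper_force: 41.9
```

drive_tool:
  motion:
    - [[0.7,0.5,0,-0.3,0],[0.7,1,0,-0.3,0],[0.7,2,0,-0.5,0],[0.7,3,0,-1,0],[0.7,2,0,-1,0],[0.7,0,0,0,0]]

```text
time: 19.95
tool_pos: [391.1, 58.6, 181.6]
tool_rot: [-0.0, 0.02, 1.0, -0.001]
ft_force: [-0.5, 0.2, -0.7]
opening: 0.596
gripper_force: 41.8
```

```bash
python3 go.py 420 -345 200 3.10; python3 bat.py | grep -E "ctr \[[34]"
```

```text
t 19.9 pos [391.1  58.6 181.6] yaw 3.103 tilt 0.002 open 0.60 F [-0.5  0.2 -0.7] pad 41.8 | shift cm [ -4.47 -40.22  -1.77] turn 0.003 j7 0.17
103 [266. 262.] ctr [400.  54.] [408.  78.] [405.  26.] [392.  28.] [396.  79.]
177 [331. 276.] ctr [319. -78.] [319.  -0.] [ 326. -151.] [ 317. -150.] [310.   0.]
213 [  4. 342.] ctr [395. 642.] [430. 649.] [422. 626.] [363. 628.] [370. 650.]
61 [ 48. 354.] ctr [340. 556.] [348. 602.] [349. 508.] [339. 506.] [338. 600.]
```

drive_tool:
  motion:
    - [[0.7,-0.7,-2.5,0,0],[0.7,-0.7,-4,0,0],[0.7,-0.7,-4.5,0,0],[0.7,-0.7,-4.5,0,0],[0.7,-0.7,-4.5,0,0],[0.7,-0.7,-4.5,0,0],[0.7,-0.7,-4.5,0,0],[0.7,-0.7,-4,0,0],[0.7,-0.7,-3,0,0],[0.7,0,0,0,0]]

```text
time: 21.0
tool_pos: [441.7, -309.5, 179.4]
tool_rot: [0.0, 0.027, 1.0, -0.001]
ft_force: [-0.2, 0.6, -0.7]
opening: 0.594
gripper_force: 42.0
```

```bash
python3 go.py 439 -307 33 3.10
```

```text
t 21.0 pos [ 441.7 -309.5  179.4] yaw 3.088 tilt 0.002 open 0.59 F [-0.2  0.6 -0.7] pad 42.0 | shift cm [ 0.3   0.26 14.64] turn -0.012 j7 1.18
```

drive_tool:
  motion:
    - [[0.7,0.2,0.2,3,-0.01],[0.7,0,0,4,0],[0.7,0,0,3.5,0],[0.7,0,0,2,0],[0.7,0,0,1.2,0],[0.7,0,0,0.5,0],[0.7,0,0,0,0]]

```text
time: 21.7
tool_pos: [440.5, -301.0, 38.7]
tool_rot: [0.001, 0.016, 1.0, 0.0]
ft_force: [0.2, 0.2, -1.0]
opening: 0.601
gripper_force: 42.0
```

drive_tool:
  motion:
    - [[0.7,0,0,0.3,0],[0.7,0,0,0.2,0],[0.7,0,0,0,0]]

```text
time: 22.0
tool_pos: [440.4, -301.5, 34.1]
tool_rot: [0.001, 0.016, 1.0, -0.0]
ft_force: [0.3, 1.0, -1.0]
opening: 0.595
gripper_force: 42.0
```

drive_tool:
  motion:
    - [[0.7,0,-0.5,0,0],[0.7,0,0,0.3,0],[0.7,0,0,0.2,0],[0.7,0,0,0,0]]

```text
time: 22.4
tool_pos: [440.2, -307.3, 30.4]
tool_rot: [0.001, 0.017, 1.0, -0.001]
ft_force: [-3.5, -2.3, 15.2]
opening: 0.596
gripper_force: 43.8
```

drive_tool:
  motion:
    - [[0.3,0,0,0,0],[0.3,0,0,0,0],[0.3,0,0,-0.5,0],[0.3,0,0,-2,0],[0.3,0,0,-4,0],[0.3,0,0,-4,0],[0.3,0,0,-4,0],[0.3,0,0,-4,0],[0.3,0,0,0,0]]

```text
time: 23.3
tool_pos: [443.1, -306.2, 218.9]
tool_rot: [0.005, 0.016, 1.0, -0.002]
ft_force: [0.9, -0.3, -0.6]
opening: 0.7
gripper_force: 0.0
```

```bash
python3 go.py 440 205 220 2.85; python3 bat.py | grep -E "ctr \[[345]"; python3 foot.py 90 190 220 310|head -8; python3 - <<'E'
from h import *
i=Cam("side").img[150:310,80:460]; cv2.imwrite("pics/r6.png",cv2.resize(i,None,fx=2.1,fy=2.1))
E
```

```text
t 23.3 pos [ 443.1 -306.2  218.9] yaw 3.109 tilt 0.011 open 0.70 F [ 0.9 -0.3 -0.6] pad 0.0 | shift cm [ 1.97 51.09 -0.28] turn 0.259 j7 1.25
119 [279. 211.] ctr [525. -26.] [515.  -2.] [541. -11.] [524. -62.] [499. -53.]
58 [171. 225.] ctr [568. 243.] [570. 265.] [584. 216.] [572. 214.] [557. 262.]
77 [125. 240.] ctr [561. 358.] [570. 380.] [568. 328.] [554. 328.] [556. 379.]
38 [ 35. 266.] ctr [556. 567.] [561. 583.] [564. 554.] [548. 551.] [546. 580.]
43 [ 85. 343.] ctr [340. 479.] [341. 509.] [341. 448.] [338. 448.] [338. 509.]
272 [152. 234.] [543. 266.] [559. 272.] [572. 264.] [584. 272.] [576. 276.] [570. 267.] [570. 285.] [582. 285.] [583. 300.] [575. 301.] [581. 310.] [573. 314.] [579. 333.] [559. 324.] [550. 296.] [540. 293.] [547. 287.] [552. 296.] [568. 298.] [554. 283.] [533. 280.]
326 [183. 249.] [547. 252.] [458. 233.] [469. 224.] [463. 215.] [472. 208.] [519. 221.] [533. 218.] [529. 244.] [541. 243.]
1015 [119. 257.] [571. 441.] [513. 443.] [512. 423.] [521. 426.] [527. 418.] [511. 418.] [521. 410.] [512. 399.] [522. 395.] [514. 387.] [507. 391.] [506. 379.] [527. 385.] [530. 394.] [520. 398.] [534. 398.] [539. 386.] [528. 378.] [539. 369.] [527. 359.] [537. 364.] [535. 348.] [523. 348.] [522. 362.] [512. 357.] [462. 361.] [455. 355.] [461. 340.] [450. 333.] [533. 326.] [525. 343.] [535. 348.] [534. 336.] [554. 327.] [546. 329.] [542. 344.] [551. 345.] [554. 337.] [557. 373.] [550. 377.] [573. 385.] [574. 407.] [565. 415.] [571. 424.] [564. 427.]
```

View pics/r6.png

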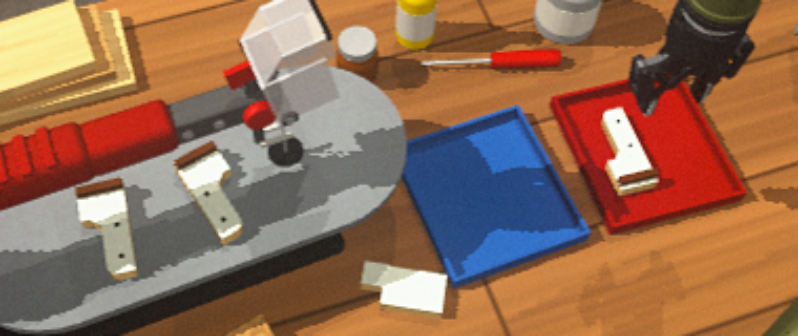

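F lies flat in the left half of the red tray at about (630,150) in the crop. M and R are unmoved at (215,190) and (112,230). Next is M.

drive_tool:
  motion:
    - [[0,-0.1,4.8,0,0],[0,-0.1,4.8,0,0],[0,-0.1,4.8,0,0],[0,-0.1,4.8,0,0],[0,-0.1,4.8,0,0],[0,-0.1,4.8,0,0],[0,-0.1,4.8,0,0],[0,-0.1,4.8,0,0],[0,-0.1,4.8,0,0],[0,-0.1,4.8,0,0]]

```text
time: 24.45
tool_pos: [464.6, 174.4, 212.1]
tool_rot: [-0.001, 0.016, 1.0, -0.001]
ft_force: [0.3, 0.5, 0.3]
opening: 1.001
gripper_force: 0.0
```

drive_tool:
  motion:
    - [[0,-0.1,2.5,0,-0.1],[0,0,1.5,0,-0.1],[0,0,0,0,-0.1],[0,0,0,0,0]]

```text
time: 24.85
tool_pos: [465.4, 213.0, 212.0]
tool_rot: [-0.001, -0.134, 0.991, -0.0]
ft_force: [0.5, -0.8, -0.5]
opening: 1.003
gripper_force: 0.0
```

```bash
python3 go.py 473 224 150 3.42
```

```text
t 24.9 pos [465.4 213.  212. ] yaw -2.873 tilt 0.003 open 1.00 F [ 0.5 -0.8 -0.5] pad 0.0 | shift cm [-1.04  0.86  6.2 ] turn -0.009 j7 0.48
```

drive_tool:
  motion:
    - [[0,-0.5,0.4,1,0],[0,-0.5,0.4,2,0],[0,0,0,2,0],[0,0,0,0.9,0],[0,0,0,0.3,0],[0.5,0,0,0,0],[0.9,0,0,0,0],[0.9,0,0,0,0],[0.9,0,0,0,0],[0.9,0,0,0,0]]

```text
time: 25.85
tool_pos: [474.4, 223.7, 152.7]
tool_rot: [0.001, -0.133, 0.991, 0.0]
ft_force: [-0.0, -1.2, 5.4]
opening: 0.338
gripper_force: 39.9
```

```bash
python3 go.py 400 200 180 3.42
```

```text
t 25.9 pos [474.4 223.7 152.7] yaw -2.875 tilt 0.002 open 0.34 F [-0.  -1.2  5.4] pad 39.9 | shift cm [ 7.79 -0.32 -2.75] turn -0.012 j7 0.38
```

drive_tool:
  motion:
    - [[0.9,0.5,0,-0.4,0],[0.9,1.2,0,-0.6,0],[0.9,2,0,-1,0],[0.9,2.5,0,-1,0],[0.9,1.5,0,0,0],[0.9,0,0,0,0.1],[0.9,0,0,0,0.1],[0.9,0,0,0,0.1],[0.9,0,0,0,0]]

```text
time: 26.75
tool_pos: [398.8, 202.8, 182.2]
tool_rot: [0.001, 0.016, 1.0, -0.0]
ft_force: [-0.3, 0.2, -1.2]
opening: 0.335
gripper_force: 39.5
```

```bash
python3 go.py 437 -377 180 3.10; python3 bat.py | grep -E "ctr \[[45]"
```

```text
t 26.8 pos [398.8 202.8 182.2] yaw 3.109 tilt 0.001 open 0.33 F [-0.3  0.2 -1.2] pad 39.5 | shift cm [ -5.69 -57.82   0.26] turn 0.009 j7 0.01
42 [279. 209.] ctr [530. -26.] [526.  -6.] [541. -11.] [530. -45.] [516. -40.]
45 [127. 240.] ctr [558. 353.] [562. 378.] [560. 329.] [554. 329.] [555. 378.]
52 [276. 249.] ctr [425.  19.] [460.  34.] [463.  18.] [382.  12.] [379.  27.]
```

drive_tool:
  motion:
    - [[0.9,0,-3,0,0],[0.9,-0.3,-4.5,0,0],[0.9,-0.3,-4.6,0,0],[0.9,-0.3,-4.6,0,0],[0.9,-0.3,-4.6,0,0],[0.9,-0.4,-4.6,0,0],[0.9,-0.5,-4.6,0,0],[0.9,-0.5,-4.6,0,0],[0.9,-0.5,-4.6,0,0],[0.9,-0.5,-4.6,0,0]]

```text
time: 27.8
tool_pos: [420.4, -242.6, 181.8]
tool_rot: [0.0, 0.015, 1.0, 0.0]
ft_force: [1.1, -0.3, -0.5]
opening: 0.337
gripper_force: 39.8
```

drive_tool:
  motion:
    - [[0.9,-0.5,-4.5,0,0],[0.9,-0.5,-4,0,0],[0.9,-0.5,-3,0,0],[0.9,0,0,0,0]]

```text
time: 28.2
tool_pos: [431.1, -361.4, 180.9]
tool_rot: [0.0, 0.02, 1.0, -0.001]
ft_force: [0.5, 0.4, -0.8]
opening: 0.335
gripper_force: 39.9
```

```bash
python3 go.py 437 -377 38 3.10
```

```text
t 28.2 pos [ 431.1 -361.4  180.9] yaw 3.102 tilt 0.002 open 0.34 F [ 0.5  0.4 -0.8] pad 39.9 | shift cm [-0.64 -1.51 14.29] turn 0.002 j7 1.34
```

drive_tool:
  motion:
    - [[0.9,-0.5,-0.8,2,0],[0.9,0,0,4,0],[0.9,0,0,4,0],[0.9,0,0,2.5,0],[0.9,0,0,0,0]]

```text
time: 28.7
tool_pos: [434.7, -362.2, 53.6]
tool_rot: [-0.003, 0.015, 1.0, 0.002]
ft_force: [-0.8, 0.9, -0.2]
opening: 0.336
gripper_force: 39.9
```

```bash
python3 go.py 437 -377 34 3.10
```

```text
t 28.7 pos [ 434.7 -362.2   53.6] yaw 3.112 tilt 0.007 open 0.34 F [-0.8  0.9 -0.2] pad 39.9 | shift cm [-0.29 -1.48  1.95] turn 0.012 j7 1.18
```

drive_tool:
  motion:
    - [[0.9,0,-0.8,0,0],[0.9,0,-0.6,0,0],[0.9,0,0,1,0],[0.9,0,0,0.5,0],[0.9,0,0,0.3,0],[0.9,0,0,0,0]]

```text
time: 29.3
tool_pos: [436.5, -378.0, 38.3]
tool_rot: [0.0, 0.016, 1.0, 0.0]
ft_force: [-0.5, 0.7, -1.1]
opening: 0.341
gripper_force: 39.8
```

drive_tool:
  motion:
    - [[0.9,0,0,0.2,0],[0.9,0,0,0.1,0],[0.9,0,0,0,0]]

```text
time: 29.6
tool_pos: [436.8, -378.3, 35.7]
tool_rot: [0.0, 0.016, 1.0, 0.0]
ft_force: [-0.3, -0.0, -0.4]
opening: 0.34
gripper_force: 39.8
```

drive_tool:
  motion:
    - [[0.9,0,0,0.2,0],[0.9,0,0,0.1,0],[0.9,0,0,0,0]]

```text
time: 29.9
tool_pos: [436.9, -378.4, 32.8]
tool_rot: [0.001, 0.016, 1.0, 0.0]
ft_force: [-1.0, 1.0, -0.2]
opening: 0.336
gripper_force: 40.0
```

drive_tool:
  motion:
    - [[0.9,0,0,0.15,0],[0.9,0,0,0,0]]

```text
time: 30.1
tool_pos: [436.9, -378.4, 32.7]
tool_rot: [0.001, 0.016, 1.0, -0.0]
ft_force: [-3.9, 1.2, 12.0]
opening: 0.334
gripper_force: 41.1
```

Contact with the tray floor. Release, rise and go back for R.

drive_tool:
  motion:
    - [[0.5,0,0,0,0],[0.5,0,0,0,0],[0.5,0,0,-0.5,0],[0.5,0,0,-2,0],[0.5,0,0,-4,0],[0.5,0,0,-4,0],[0.5,0,0,-4,0],[0.3,0,0,-4,0],[0,0,0,0,0]]

```text
time: 31.0
tool_pos: [440.1, -378.8, 221.9]
tool_rot: [0.005, 0.016, 1.0, -0.002]
ft_force: [0.9, 0.0, 0.2]
opening: 0.819
gripper_force: 0.0
```

```bash
python3 go.py 466 346 218 3.09; python3 bat.py | grep -E "ctr \[[345]"; python3 - <<'E'
from h import *
i=Cam("side").img[150:310,80:460]; cv2.imwrite("pics/r7.png",cv2.resize(i,None,fx=2.1,fy=2.1))
E
```

```text
t 31.0 pos [ 440.1 -378.8  221.9] yaw 3.109 tilt 0.011 open 0.82 F [0.9 0.  0.2] pad 0.0 | shift cm [-0.22 72.53  0.1 ] turn 0.019 j7 1.43
116 [280. 211.] ctr [525. -26.] [515.  -2.] [541. -11.] [525. -60.] [500. -50.]
84 [126. 240.] ctr [562. 357.] [571. 380.] [566. 328.] [553. 328.] [557. 380.]
205 [  4. 343.] ctr [394. 642.] [429. 660.] [427. 637.] [364. 626.] [366. 649.]
62 [106. 337.] ctr [340. 435.] [341. 476.] [341. 391.] [338. 391.] [338. 476.]
```

View pics/r7.png

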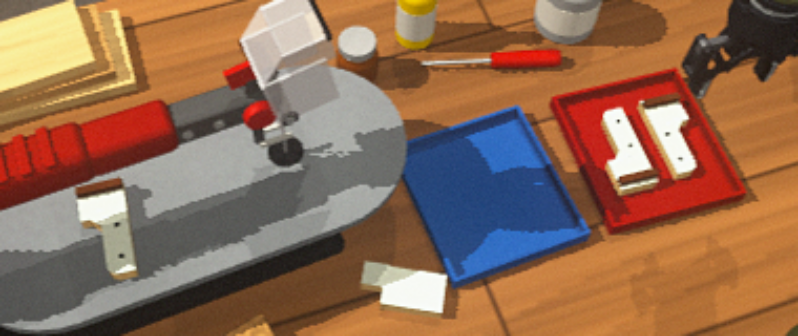

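M lies beside F in the red tray at (668,140) in the crop, and both are flat with battens up. R is at (110,230). Going for R.

drive_tool:
  motion:
    - [[0,0,3.5,0,0],[0,0,4.8,0,0],[0,0,4.8,0,0],[0,0,4.8,0,0],[0,0,4.8,0,0],[0,0,4.8,0,0],[0,0,4.8,0,0],[0,0,4.8,0,0],[0,0,4.8,0,0],[0,0,4.8,0,0]]

```text
time: 32.1
tool_pos: [450.9, 89.6, 215.0]
tool_rot: [-0.001, 0.016, 1.0, -0.0]
ft_force: [0.8, 0.7, -0.4]
opening: 0.999
gripper_force: 0.0
```

drive_tool:
  motion:
    - [[0,0,4.8,0,0],[0,0,4.8,0,0],[0,0,4.8,0,0],[0,0,4.5,0,0],[0,0,3.5,0,0],[0,0,2.5,0,0],[0,0,0,0,0]]

```text
time: 32.8
tool_pos: [458.3, 341.3, 215.2]
tool_rot: [-0.001, 0.014, 1.0, 0.001]
ft_force: [-0.1, -1.2, -0.4]
opening: 1.001
gripper_force: 0.0
```

```bash
python3 go.py 466 347 152 3.08
```

```text
t 32.8 pos [458.3 341.3 215.2] yaw 3.114 tilt 0.003 open 1.00 F [-0.1 -1.2 -0.4] pad 0.0 | shift cm [-0.77  0.57  6.32] turn 0.034 j7 0.13
```

drive_tool:
  motion:
    - [[0,-0.7,0.4,1,0.03],[0,0,0,2,0],[0,0,0,2,0],[0,0,0,0.9,0],[0,0,0,0.4,0],[0.5,0,0,0,0],[0.9,0,0,0,0],[0.9,0,0,0,0],[0.9,0,0,0,0],[0.9,0,0,0,0]]

```text
time: 33.8
tool_pos: [467.6, 341.9, 154.4]
tool_rot: [0.001, 0.031, 1.0, 0.001]
ft_force: [-0.9, -0.6, 5.6]
opening: 0.341
gripper_force: 39.2
```

drive_tool:
  motion:
    - [[0.9,0.4,0,-0.4,0],[0.9,1,0,-0.6,0],[0.9,1.5,0,-1,0],[0.9,2,0,-1,0],[0.9,2,0,0,0],[0.9,0,0,0,0]]

```text
time: 34.4
tool_pos: [394.2, 346.1, 184.6]
tool_rot: [-0.0, 0.028, 1.0, 0.0]
ft_force: [-0.4, -0.1, -0.5]
opening: 0.341
gripper_force: 39.3
```

```bash
python3 go.py 438 -128 180 3.15; python3 bat.py | grep -E "ctr \[[45]"
```

```text
t 34.4 pos [394.2 346.1 184.6] yaw 3.085 tilt 0.001 open 0.34 F [-0.4 -0.1 -0.5] pad 39.3 | shift cm [ -7.05 -47.09   0.44] turn -0.065 j7 -0.08
```

drive_tool:
  motion:
    - [[0.9,0,-2.5,0,0],[0.9,-0.4,-4.4,0,0],[0.9,-0.4,-4.6,0,0],[0.9,-0.4,-4.6,0,0],[0.9,-0.6,-4.6,0,0],[0.9,-0.7,-4.6,0,0],[0.9,-0.7,-4.6,0,0],[0.9,-0.7,-4.6,0,0],[0.9,-0.7,-4.6,0,0],[0.9,-0.7,-4.4,0,-0.03]]

```text
time: 35.45
tool_pos: [424.1, -94.8, 183.4]
tool_rot: [0.001, 0.017, 1.0, -0.0]
ft_force: [1.8, 0.4, -1.5]
opening: 0.337
gripper_force: 39.4
```

drive_tool:
  motion:
    - [[0.9,-0.8,-2.5,0,-0.03],[0.9,-0.8,-1.5,0,0],[0.9,0,0,0,0],[0.9,0,0,0,0]]

```text
time: 35.85
tool_pos: [439.0, -132.1, 183.3]
tool_rot: [0.001, 0.002, 1.0, 0.0]
ft_force: [0.4, 0.5, -0.3]
opening: 0.339
gripper_force: 39.8
```

```bash
python3 go.py 436 -128 40 3.16
```

```text
t 35.9 pos [ 439.  -132.1  183.3] yaw 3.138 tilt 0.001 open 0.34 F [ 0.4  0.5 -0.3] pad 39.8 | shift cm [ 0.32  0.4  14.33] turn -0.022 j7 0.83
```

drive_tool:
  motion:
    - [[0.9,0.3,0.4,3,-0.02],[0.9,0,0,4,0],[0.9,0,0,4,0],[0.9,0,0,2,0],[0.9,0,0,1,0],[0.9,0,0,0.2,0],[0.9,0,0,0,0]]

```text
time: 36.55
tool_pos: [436.3, -127.1, 41.5]
tool_rot: [0.0, -0.01, 1.0, 0.0]
ft_force: [-0.3, -0.3, -0.7]
opening: 0.341
gripper_force: 39.8
```

drive_tool:
  motion:
    - [[0.9,0,0,0.2,0],[0.9,0,0,0.15,0],[0.9,0,0,0,0]]

```text
time: 36.85
tool_pos: [436.5, -128.5, 38.1]
tool_rot: [0.001, -0.009, 1.0, -0.0]
ft_force: [-0.1, 0.6, -1.1]
opening: 0.34
gripper_force: 39.8
```

drive_tool:
  motion:
    - [[0.9,0,0,0.2,0],[0.9,0,0,0.1,0],[0.9,0,0,0,0]]

```text
time: 37.15
tool_pos: [436.4, -128.4, 34.7]
tool_rot: [0.001, -0.009, 1.0, 0.0]
ft_force: [0.6, 0.1, -0.2]
opening: 0.341
gripper_force: 39.7
```

drive_tool:
  motion:
    - [[0.9,0,0,0.1,0],[0.9,0,0,0,0]]

```text
time: 37.35
tool_pos: [436.4, -128.4, 34.4]
tool_rot: [0.001, -0.009, 1.0, -0.0]
ft_force: [-0.7, -1.2, 7.0]
opening: 0.34
gripper_force: 40.5
```

drive_tool:
  motion:
    - [[0.5,0,0,0,0],[0.5,0,0,0,0],[0.5,0,0,-0.5,0],[0.5,0,0,-2,0],[0.5,0,0,-4,0],[0.5,0,0,-4,0],[0.5,0,0,-4,0],[0.5,0,0,-4,0],[0.5,0,0,0,0]]

```text
time: 38.25
tool_pos: [438.7, -127.8, 223.2]
tool_rot: [0.005, -0.009, 1.0, -0.0]
ft_force: [0.3, 0.2, 0.2]
opening: 0.499
gripper_force: 0.0
```

```bash
python3 go.py 436 -128 200; python3 - <<'E'
from h import *
i=Cam("side").img[120:310,80:460]; cv2.imwrite("pics/r8.png",cv2.resize(i,None,fx=2.1,fy=2.1))
E
```

```text
t 38.2 pos [ 438.7 -127.8  223.2] yaw -3.124 tilt 0.010 open 0.50 F [0.3 0.2 0.2] pad 0.0 | shift cm [ 0.29 -0.01  2.32]  j7 0.95
```

View pics/r8.png

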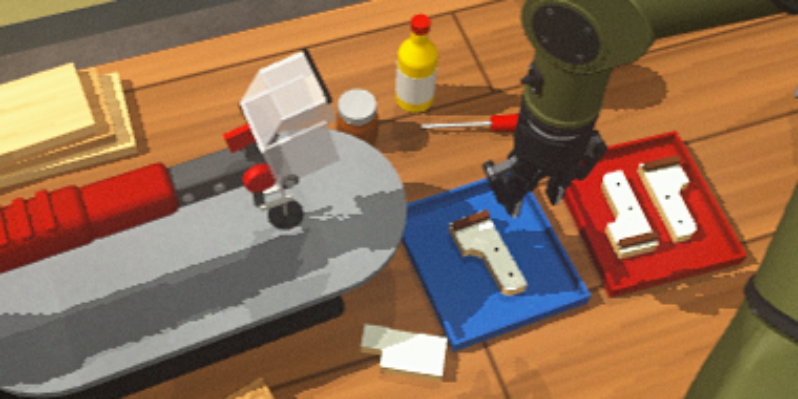

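The saw table is empty and the guard is up. R lies flat in the blue tray at (488,255) in the crop, both left-hand brackets lie in the red tray at (628,213) and (668,200), and the gripper is clear.

```bash
python3 -c "
from cell import workorder
print(workorder.sign_off())"
```

```text
the job is handed in; nothing more can be done
None
```

I handed the job in at about 38 s of the 72 s allowed: the guard is fully up, both left-hand brackets lie flat in the red tray and the right-hand one in the blue tray; the last picture confirms this, but sign-off returned no verdict.

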